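# Feed a sample vial up to a spring probe

## Task

Stand the red-capped vial upright on the blue carriage of the feed stage, backed into its steel vee, and let go of it. Then turn the black feed knob clockwise (regrasping as needed, and following it as it travels with the carriage, so that the loose stage is not shoved along the bench) until the vial has gently pressed the probe's sprung tip about half-way in, never to its end. Leave it so and do not disturb the other vials and bottles.

Things in the scene. Friction and masses are not known exactly. Their poses are not given: they have to be found in the camera images.
- stage: feed stage standing loose on rubber feet (about 2 kg; 10 to 20 N sideways shift it): aluminium bed 262 mm long (52 mm behind the origin to 210 mm ahead), 92 mm wide, top 14 mm high; origin on the worktop, under the knob's axis at feed zero; x: feed direction, to the probe; z up. Its blue carriage, 70 mm wide, top 26 mm above the worktop, runs along x
- knob_grip (a point): a point on the vertical axis of the black feed knob, 53 mm above the worktop. It travels with the carriage. The knob has a bar grip 46 mm long, 14 mm thick, between 32 mm and 62 mm above the worktop, over a round skirt 46 mm across whose top is 32 mm high. The bar lies along this point's x axis (along the stage's x when the knob reads zero)
- feed_knob (a joint): knob angle, 0 to 4.5 rad, zero at the start, growing clockwise from above. By rack and pinion the carriage with knob, vee and vial moves 10 mm along the stage's +x per rad. Friction 0.27 N m against any turning, either way (when stopped it can hold either way); each N on the probe tip adds 0.01 N m against clockwise, each N pushed on the knob along +x takes 0.01 off. Stays where left
- seat (a point): where the red vial's centre belongs on the carriage (travels with it, 90 mm ahead of the knob's axis): the vial stands on the carriage's top (25.5 mm below), touching the steel vee behind it. The vee, 19 mm wide across the feed and 34 mm high, is on the knob's side (-x), open towards the probe (+x). Hold the vial across the feed (along the stage's y) and push it back lightly against the vee
- red_vial_mid (a point): red-capped glass sample vial, a cylinder 22 mm across and 51 mm tall standing upright; this point is its centre, half-way up (25.5 mm above its foot)
- red_vial: the red-capped vial, origin at the centre of its foot, z up
- green_vial_mid (a point): green-capped glass sample vial, a cylinder 22 mm across and 51 mm tall standing upright; this point is its centre, half-way up (25.5 mm above its foot); leave alone
- white_vial_mid (a point): white-capped glass sample vial, a cylinder 22 mm across and 51 mm tall standing upright; this point is its centre, half-way up (25.5 mm above its foot); leave alone
- dropper: small dropper bottle with white cap, 36 mm across, 79 mm tall, origin at its foot, standing beside the stage; leave alone
- amber_bottle: amber bottle with black cap, 46 mm across, 93 mm tall, origin at its foot, standing beside the stage; leave alone
- carriage: the blue carriage with knob and vee; its frame equals the stage's at feed zero and travels with the feed
- probe_post: grey post of the probe, fixed at the far end of the stage: 165 to 195 mm ahead of this frame's origin (the frame equals the stage's), 34 mm wide, 78 mm high with its clamp knob. It carries a steel tube 20 mm thick at 48 mm height, pointing back along -x at the vial, with a brass tip 15 mm across on an orange stem. The tube itself does not give
- probe_axis (a point): point in the middle of the post, on the tube's axis. How far the tube is set out differs each time and is not measured: the face of its brass tip waits 14 to 28 mm ahead of a seated vial's front at feed zero. The tip is sprung: 1.5 N per mm, 10 mm of travel, no preload, so half-way in is 5 mm and 7.5 N
There are look-alikes about, which are no part of the job. What is shaped like the red_vial but turquoise is not meant.

How it is judged:
On the way, in this order (a step that is already met when the one before it is completed fails the run):
1. the red vial stands upright on the carriage at the vee and is let go (horizontal distance between red_vial_mid and seat below 0.006 m and angle between red_vial_mid's own z axis and vertical below 0.12 rad and contact force between the fingers and red_vial below 0.05 N and z of red_vial_mid in the frame of seat between -0.004 and 0.004 m), for 0.2 s.
2. the knob has been turned and the carriage has moved forward at least 5 mm (value of joint feed_knob above 0.5 rad), for 0.1 s.
At the end, for the whole second after the job is handed in: the red vial stands upright (within 0.12 rad) on the carriage, its centre within 6 mm of the seat point sideways and 4 mm in height, and presses on the probe's tip with 3.5 to 11.5 N (2.3 to 7.7 mm pressed in); everything at rest (contact force between red_vial and probe_post between 3.5 and 11.5 N and horizontal distance between red_vial_mid and seat below 0.006 m and angle between red_vial_mid's own z axis and vertical below 0.12 rad and z of red_vial_mid in the frame of seat between -0.004 and 0.004 m and linear speed of red_vial below 0.01 m/s and velocity of joint feed_knob below 0.05 rad/s); the robot touches nothing.
It fails at once if the vial is pressed on the probe with more than 13.5 N (the tip driven nearly to its end) (contact force between red_vial and probe_post above 13.5 N).
It fails at once if the robot touches the probe or its post with more than 8 N (contact force between any of the fingers, the arm and probe_post above 8 N).
It fails at once if the feed stage is shifted on the bench by more than 5 mm (distance of any of stage, probe_axis from where it was at the start of the episode above 0.005 m).
It fails at once if another vial or a bottle beside the stage is moved by more than 15 mm (distance of any of green_vial_mid, white_vial_mid, dropper, amber_bottle from where it was at the start of the episode above 0.015 m).
It also fails if it takes over 72 s, if anything falls off the work surface, if the arm or the gripper's body presses on something with over 40 N, if the wrist force passes 120 N, or if a joint passes its speed limit or range.

## Robot

A 6-joint arm with a two-finger parallel gripper is mounted at the origin on a cart in front of the work surface, level with it; the furniture and walls round the work are solid. World frame = base frame: x ahead of the robot, y to its left, z up, the work surface at z = 0. Lengths are in m, angles in rad, forces in N, time in s.
With the tool pointing down it reaches from about 0.425 to 1.125 m from the base axis. Payload 14.9 kg.
Tool frame: the origin (TCP) lies midway between the tips of the shut fingers; the grasp point (between the pads) lies 19 mm behind it (arm.grip_point_offset is the distance from the TCP to the grasp point, in m); z points along the fingers, y is the line along which they close (so a half turn about z gives the same grasp; the last joint's range is limited). The gripper opens to 91 mm and grips with 3 to 60 N. Pads are 32 mm wide; open, the fingers measure 118 mm over their backs; the gripper's body (76 mm by 178 mm) begins 60 mm behind the grasp point.
Start: joints at [-1.238, 0.379, 1.734, -0, 1.028, -0.033], TCP at [0.25, -0.654, 0.214] pointing down, gripper open.
Joint ranges: [-2.77, 2.77], [-0.74, 2.19], [0, 2.66], [-1.06, 4.2], [0.31, 2.87], [-3.08, 3.08]. Speed limits (rad/s): [1.89, 1.89, 2.39, 3.14, 3.14, 3.14].

## Interface

Orientations are given as a unit quaternion [x, y, z, w].
In Python, from cell import arm, claw, inverse_kinematics, sensors, optics, order gives the robot as it stands. Calls block until the motion is done:
- arm.goto(position, orientation): joint-space move of the TCP to a pose.
- arm.move_linear(position, rotation=None, speed=0.15, stop_force=None): straight line of the TCP; rotation=None keeps the orientation; speed is the mean speed in m/s. With stop_force (N) it stops when the force on the tool has changed by that much, and returns True; else False.
- arm.set_joints(angles): joint-space move.
- claw.move_gripper(opening, f_grip=None): finger opening in m; f_grip is the grip in N (None keeps the last); returns when the fingers have stopped.
- arm.hold(seconds).
- inverse_kinematics(position, orientation): joint angles nearest the present ones, or None.
- sensors.read_state(): the state.
- optics.snapshot(name): name is "side" or "top"; returns the picture (400x640x3 uint8, red, green, blue); there is no depth.
- optics.get_calibration(name): a dict with "K" (3x3 intrinsics, pixels), "dist_coeffs" ([k1, k2, p1, p2, k3] as OpenCV has them; the pictures are not rectified), "extrinsics" (4x4, takes a point from camera to world coordinates). Camera axes: x right, y up, looking along -z (the intrinsics and any distortion apply to the point x, -y, -z); pixel columns grow to the right and rows downward; lengths in m; the calibration is good to about 2 mm. A picture is of the moment at which its call begins. get_calibration takes no time and is no camera call.
A pose or a line that the arm cannot do raises arm.MotionError and nothing moves.
- order.job_done(): hands the job in; it is judged then, once.
Trained networks look in the newest picture that a camera, given by its name, has taken for a name from the list of things; names that differ only in an ending like _2 or _b are one class to them, and where a whole thing is asked for, a point or a joint stands for the part that bears it (a point fixed in the world has none). Each returns a list of dicts, best first, with "confidence" (0 to 1); they miss things now and then, are a little off and sometimes report something else, mostly with a low value. They report only what shows in the picture. A call takes as long as a camera call. They do not tell look-alikes from the thing itself.
- optics.search_frame(camera, thing): "extent" ([left, top, right, bottom] as shares, 0 to 1, of the picture: columns of its width, rows of its height, round what is visible of it).
- optics.outline_of(camera, thing): "mask" (400x640 bool, what is visible of it) and "extent" ([left, top, right, bottom] as shares, 0 to 1, of the picture: columns of its width, rows of its height, round what is visible of it).
The state is a dict: "clock": time; "joint_pos": joint angles; "joint_velocities": joint speeds; "joint_efforts": joint torques, N m; "tcp_pos": TCP position; "eef_rot": TCP orientation; "force": force on the tool from outside, world axes, zero at the start; "torque": the same for the moment, N m; "opening": finger opening in m; "gripper_force": force on a finger pad.
Only numpy, scipy, OpenCV 4.12 (cv2) and the standard library are available. Lean on these libraries where they do the work, as an engineer would, in place of code of your own. Each camera call takes 0.05 s, during which the arm holds its last target. There are 200 camera calls.

## Working session

There is one attempt and no reset: what is moved stays moved. The work goes in short steps, each a Python script; the robot and the scene stay as the last script left them, time stands still between calls to the robot, and variables do not carry over. Pictures are saved under pics/ and viewed, at most 12 in all, crops included, and the job is handed in when it is done.

```bash
mkdir -p pics; ls
python3 - <<'E'
from cell import arm, claw, inverse_kinematics, sensors, optics, order
import cv2, numpy as np
for c in ("side","top"):
    im=optics.snapshot(c); cv2.imwrite(f"pics/{c}0.png",im[:,:,::-1])
    k=optics.get_calibration(c); print(c,np.round(k["K"],1).tolist(),k["dist_coeffs"],np.round(k["extrinsics"],3).tolist())
    for t in ("red_vial","green_vial_mid","white_vial_mid","dropper","amber_bottle","carriage","knob_grip","probe_post","stage"):
        print(t,[(round(d["confidence"],2),np.round(np.array(d["extent"])*[640,400,640,400]).astype(int).tolist()) for d in optics.search_frame(c,t)][:4])
s=sensors.read_state(); print({k:np.round(v,3).tolist() for k,v in s.items()}, arm.grip_point_offset)
E
```

```text
pics
side [[452.3, 0.0, 315.5], [0.0, 452.3, 190.9], [0.0, 0.0, 1.0]] [-0.11805227  0.          0.          0.          0.        ] [[-0.882, 0.221, -0.416, 0.051], [-0.47, -0.381, 0.796, 0.934], [0.017, 0.898, 0.44, 0.576], [0.0, 0.0, 0.0, 1.0]]
red_vial [(0.73, [323, 262, 334, 281]), (0.68, [286, 255, 298, 283]), (0.56, [333, 146, 356, 167])]
green_vial_mid [(0.69, [260, 268, 271, 296])]
white_vial_mid [(0.58, [222, 251, 235, 277])]
dropper [(0.72, [376, 144, 388, 165]), (0.58, [321, 146, 407, 192])]
amber_bottle [(0.53, [352, 134, 369, 160])]
carriage [(0.92, [348, 161, 402, 188])]
knob_grip [(0.57, [377, 165, 393, 182])]
probe_post [(0.52, [332, 148, 351, 168])]
stage [(0.62, [322, 147, 407, 193]), (0.19, [330, 147, 354, 169])]
top [[498.0, 0.0, 320.4], [0.0, 498.0, 196.7], [0.0, 0.0, 1.0]] [-0.06737484  0.          0.          0.          0.        ] [[0.025, 0.998, -0.051, 0.448], [-1.0, 0.026, 0.003, 0.024], [0.005, 0.051, 0.999, 1.451], [0.0, 0.0, 0.0, 1.0]]
red_vial [(0.4, [233, 239, 244, 249])]
green_vial_mid [(0.6, [203, 208, 210, 215])]
white_vial_mid [(0.7, [409, 220, 423, 236]), (0.38, [212, 173, 219, 182])]
dropper [(0.7, [453, 202, 471, 210])]
amber_bottle [(0.72, [456, 164, 478, 181])]
carriage [(0.75, [398, 188, 435, 244]), (0.59, [204, 212, 209, 214])]
knob_grip [(0.57, [406, 222, 424, 236]), (0.33, [420, 158, 435, 183])]
probe_post [(0.81, [421, 162, 436, 186]), (0.63, [400, 189, 438, 242])]
stage [(0.83, [390, 154, 441, 248])]
{'clock': 1.0, 'joint_pos': [-1.238, 0.379, 1.734, 0.0, 1.028, -0.033], 'joint_velocities': [0.0, -0.0, 0.001, -0.001, 0.001, -0.001], 'joint_efforts': [0.002, -76.37, -43.474, 0.065, 0.039, 0.0], 'tcp_pos': [0.25, -0.654, 0.214], 'eef_rot': [0.983, 0.182, -0.0, -0.0], 'force': [0.355, -0.186, -0.019], 'torque': [0.001, -0.014, 0.037], 'gripper_force': 0.0, 'opening': 0.091} 0.0188
```

Run:
```python
import cv2, numpy as np
s=cv2.imread("pics/side0.png"); t=cv2.imread("pics/top0.png")
a=cv2.resize(s[125:305,205:415],(700,600),interpolation=cv2.INTER_CUBIC)
b1=cv2.resize(t[145:255,380:485],(400,419),interpolation=cv2.INTER_CUBIC)
b2=cv2.resize(t[160:265,190:290],(400,420),interpolation=cv2.INTER_CUBIC)[:419]
cv2.imwrite("pics/a.png",a); cv2.imwrite("pics/b.png",np.hstack([b1,b2]))
```

```text
(no output)
```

View pics/a.png

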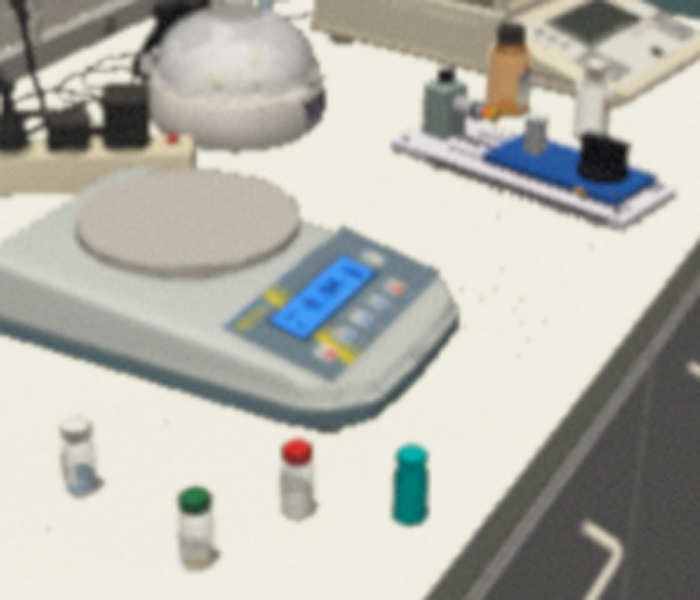

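View pics/b.png

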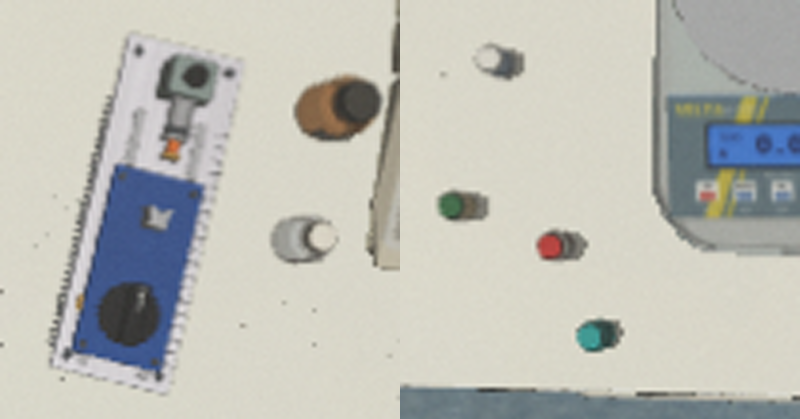

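The red-capped look-alike candidates in the side picture are turquoise at (328,271), green at (265,282), white at (228,264) and red at (294,268). I choose the red cap at (294,268); in the top picture it is at about (227,221), while turquoise is at (239,244). The stage is in the top picture at about (390-441, 154-248), with the knob at its lower end and the probe at the upper end.

```bash
cat > h.py <<'E'
from cell import arm, claw, inverse_kinematics, sensors, optics, order
import cv2, numpy as np
from scipy.optimize import least_squares
from scipy.spatial.transform import Rotation as R
CAL={c:optics.get_calibration(c) for c in ("side","top")}
def project(c,P):
    k=CAL[c]; E=np.array(k["extrinsics"]); p=(np.atleast_2d(P)-E[:3,3])@E[:3,:3]*[1,-1,-1]
    return cv2.projectPoints(p.reshape(-1,1,3),np.zeros(3),np.zeros(3),np.array(k["K"]),np.array(k["dist_coeffs"]))[0].reshape(-1,2)
def plane(c,uv,z):
    k=CAL[c]; E=np.array(k["extrinsics"])
    n=cv2.undistortPoints(np.array(uv,float).reshape(-1,1,2),np.array(k["K"]),np.array(k["dist_coeffs"])).reshape(-1,2)
    d=np.c_[n[:,0],-n[:,1],-np.ones(len(n))]@E[:3,:3].T
    return E[:3,3]+d*((z-E[2,3])/d[:,2])[:,None]
def cen(m):
    n,l,s,c=cv2.connectedComponentsWithStats(m.astype(np.uint8)); i=1+np.argmax(s[1:,4]); return c[i],s[i]
def pose(s,g=None):  # tool-down quaternion with tool y (closing line) at world yaw s
    y=np.array([np.cos(s),np.sin(s),0]); z=np.array([0,0,-1.]); return R.from_matrix(np.c_[np.cross(y,z),y,z]).as_quat()
E
python3 - <<'E'
from h import *
T=cv2.imread("pics/top0.png"); S=cv2.imread("pics/side0.png")
hsv=cv2.cvtColor(T,cv2.COLOR_BGR2HSV).astype(int); hs=cv2.cvtColor(S,cv2.COLOR_BGR2HSV).astype(int)
def box(m,x0,y0,x1,y1):
    o=np.zeros_like(m); o[y0:y1,x0:x1]=m[y0:y1,x0:x1]; return o
red=lambda h:((h[...,0]<8)|(h[...,0]>172))&(h[...,1]>120)&(h[...,2]>70)
c,s=cen(box(red(hsv),215,205,245,235)); print("red top",c,s,plane("top",[c],.048))
c,s=cen(box(red(hs),280,250,302,270)); print("red side",c,s,plane("side",[c],.046))
blue=box((abs(hsv[...,0]-110)<14)&(hsv[...,1]>110),385,150,445,250)
hull=cv2.convexHull(np.argwhere(blue)[:,::-1].astype(np.float32)); r=cv2.minAreaRect(hull); bp=cv2.boxPoints(r); print("blue",r); print(plane("top",bp,.026))
blk=box(hsv[...,2]<75,400,215,430,240); c,s=cen(blk); print("knob",c,s,plane("top",[c],.045))
# bed corners as eyed in crop
cr=np.array([[128,33],[243,60],[170,392],[50,365]])*105/400+[380,145]; print("bed",plane("top",cr-.5,.014))
E
```

```text
red top [227.         221.29166667] [225 219   5   6  24] [[0.44419287 0.28034173 0.048     ]]
red side [293.73913043 260.13043478] [290 257   8   7  46] [[0.4399934  0.27966738 0.046     ]]
blue ((415.7467346191406, 215.0590057373047), (23.299606323242188, 49.876380920410156), 13.448614120483398)
[[ 0.41288569 -0.20789562  0.026     ]
 [ 0.55287642 -0.23889255  0.026     ]
 [ 0.53895823 -0.30475702  0.026     ]
 [ 0.39891449 -0.27338957  0.026     ]]
knob [413.12568306 227.46448087] [406 220  16  16 183] [[ 0.44011959 -0.24553128  0.045     ]]
bed [[ 0.65599319 -0.24802683  0.014     ]
 [ 0.63771613 -0.33691124  0.014     ]
 [ 0.38319    -0.28444156  0.014     ]
 [ 0.4015003  -0.19270268  0.014     ]]
```

```bash
cat >> h.py <<'E'
O=np.array([.4428,-.2490]); YAW=np.deg2rad(-12.2)
def st(x,y,z,o=None,yaw=None):
    o=O if o is None else o; a=YAW if yaw is None else yaw
    return np.array([o[0]+x*np.cos(a)-y*np.sin(a),o[1]+x*np.sin(a)+y*np.cos(a),z])
E
python3 - <<'E'
from h import *
out=[]
for c,(x0,y0,w,hh),f in (("top",(380,145,100,110),5.4),("side",(310,125,110,80),3.6)):
    im=cv2.imread(f"pics/{c}0.png")[y0:y0+hh,x0:x0+w]; im=cv2.resize(im,None,fx=f,fy=f,interpolation=cv2.INTER_CUBIC)
    def poly(P,col):
        q=((project(c,P)-[x0,y0]+.5)*f); cv2.polylines(im,[np.round(q*8).astype(np.int32)],True,col,1,cv2.LINE_AA,3)
    poly([st(*p,.014) for p in [(-.052,-.046),(.21,-.046),(.21,.046),(-.052,.046)]],(0,0,255))
    poly([st(.023*np.cos(a),.023*np.sin(a),.032) for a in np.arange(0,6.28,.2)],(0,255,0))
    poly([st(*p,.062) for p in [(-.023,-.007),(.023,-.007),(.023,.007),(-.023,.007)]],(0,255,255))
    poly([st(*p,.026) for p in [(-.036,-.035),(.107,-.035),(.107,.035),(-.036,.035)]],(255,0,255))
    poly([st(*p,.078) for p in [(.165,-.017),(.195,-.017),(.195,.017),(.165,.017)]],(255,255,0))
    out.append(cv2.copyMakeBorder(im,0,594-im.shape[0],0,0,cv2.BORDER_CONSTANT))
cv2.imwrite("pics/ov.png",np.hstack(out)[:, :800]); print(np.hstack(out).shape)
cv2.imwrite("pics/ovs.png",out[1])
E
```

```text
(594, 936, 3)
```

View pics/ov.png

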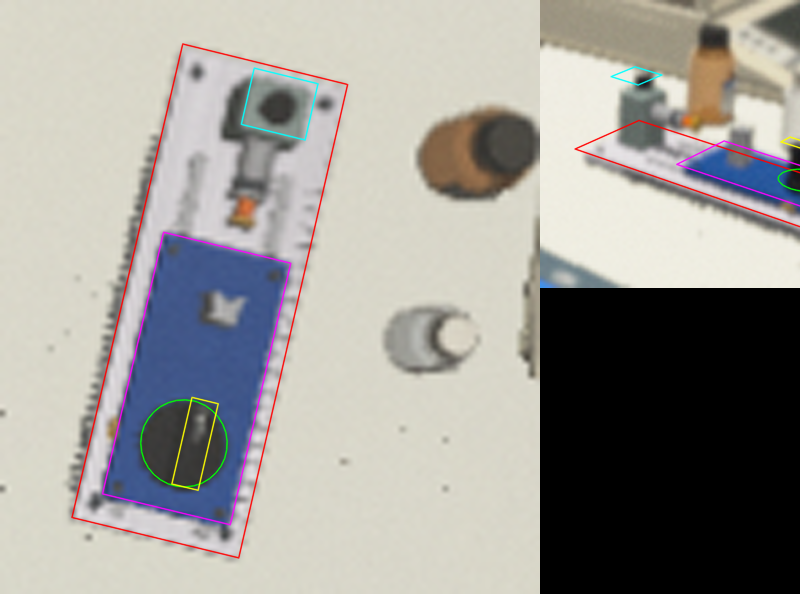

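View pics/ovs.png

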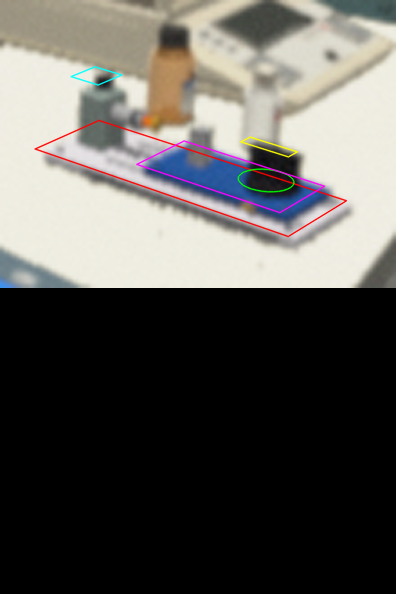

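The overlay shows the model on the stage in the top view. In the side view it is about 2 px to the left of and above the picture. I pick the vial by its red cap, then touch the knob gently to get the true stage position.

Run:
```python
from h import *
for s in (0,np.pi): print("pick",inverse_kinematics([.442,.28,.15],pose(s)))
for s in (np.pi/2+YAW,YAW-np.pi/2):
    print("knob",inverse_kinematics(st(0,0,.10),pose(s)), inverse_kinematics(st(0.03,0,.10),pose(s-1.5)))
s=0 if abs(inverse_kinematics([.442,.28,.15],pose(0))[5])<abs(inverse_kinematics([.442,.28,.15],pose(np.pi))[5]) else np.pi
claw.move_gripper(.06)
arm.goto([.442,.28,.15],pose(s))
cv2.imwrite("pics/hov.png",optics.snapshot("top")[:,:,::-1]); cv2.imwrite("pics/hovs.png",optics.snapshot("side")[:,:,::-1])
t=sensors.read_state(); print(t["clock"],t["tcp_pos"],t["force"])
T=cv2.imread("pics/hov.png")[170:270,170:290];S=cv2.imread("pics/hovs.png")[190:310,220:360]
cv2.imwrite("pics/hv.png",np.hstack([cv2.resize(T,(400,400*100//120)),cv2.resize(S,(389,333))]))
```

```text
pick [ 5.20130761e-01  1.94934830e-01  2.12049171e+00 -4.44089210e-16
  8.26166110e-01  5.20130761e-01]
pick [ 5.20130761e-01  1.94934830e-01  2.12049171e+00 -4.44089210e-16
  8.26166110e-01 -2.62146189e+00]
knob [-5.58142237e-01  2.58893397e-01  2.16397516e+00 -4.44089210e-16
  7.18724097e-01 -1.91600840e+00] [-5.39201759e-01  2.98550741e-01  2.10809211e+00 -4.44089210e-16
  7.34949806e-01 -3.97067917e-01]
knob [-5.58142237e-01  2.58893397e-01  2.16397516e+00 -4.44089210e-16
  7.18724097e-01  1.22558426e+00] [-5.39201759e-01  2.98550741e-01  2.10809211e+00 -4.44089210e-16
  7.34949806e-01  2.74452474e+00]
5.0833 [0.442265   0.27973516 0.15002943] [-0.19772082 -0.20975109  0.18620185]
```

View pics/hv.png

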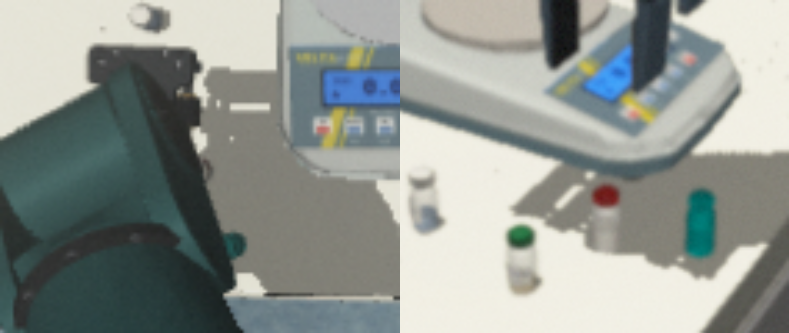

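Run:
```python
from h import *
for x in (.472,.4855,.412,.3985):
    for y in (.264,.296): 
        p=project("side",[[x,y,.15]])[0]; print(x,y,np.round((p-[220,190]+.5)*2.78+[400,0]))
arm.move_linear([.442,.28,.007],speed=.12)
claw.move_gripper(.01,f_grip=8)
t=sensors.read_state(); print(t["clock"],t["opening"],t["force"],t["gripper_force"],t["tcp_pos"])
cv2.imwrite("pics/gr.png",optics.snapshot("side")[:,:,::-1])
S=cv2.imread("pics/gr.png")[190:310,220:360]; cv2.imwrite("pics/grc.png",cv2.resize(S,(560,480)))
```

```text
0.472 0.264 [578.  52.]
0.472 0.296 [554.  71.]
0.4855 0.264 [562.  47.]
0.4855 0.296 [538.  66.]
0.412 0.264 [652.  72.]
0.412 0.296 [629.  92.]
0.3985 0.264 [669.  77.]
0.3985 0.296 [647.  98.]
7.0917 0.02173496926611854 [-0.06092777 -0.69456153  0.21227827] 8.000095437455457 [0.44199022 0.28000364 0.00700543]
```

View pics/grc.png

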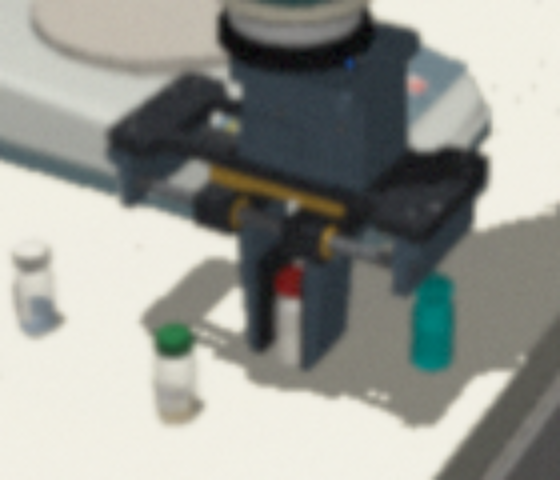

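The vial is held (opening 21.7 mm), with green at crop (174,370) and turquoise at (432,320) untouched. Next I carry it above the seat and use its known position to measure the side camera's bias at the stage.

Run:
```python
from h import *
arm.move_linear([.442,.28,.18],speed=.2)
q=pose(np.pi/2+YAW)
arm.goto(st(.095,0,.20),q)
arm.move_linear(st(.095,0,.090),speed=.15)
t=sensors.read_state(); print(t["clock"],t["opening"],t["tcp_pos"],t["force"])
for c in ("side","top"): cv2.imwrite(f"pics/s1{c}.png",optics.snapshot(c)[:,:,::-1])
S=cv2.resize(cv2.imread("pics/s1side.png")[115:205,310:420],None,fx=7,fy=6.6666,interpolation=cv2.INTER_CUBIC)
# blue carriage corners and tool centre predicted
for P,col in [(st(*p,.026),(255,0,255)) for p in [(-.036,-.035),(.107,-.035),(.107,.035),(-.036,.035)]]+[(np.array(t["tcp_pos"])+[0,0,-.007+.051],(0,255,0)),(np.array(t["tcp_pos"])+[0,0,-.007],(0,255,255))]:
    u=(project("side",[P])[0]-[310,115]+.5)*[7,6.6666]; print(col,u.round()); cv2.drawMarker(S,tuple(int(v) for v in u),col,cv2.MARKER_CROSS,12,1)
cv2.imwrite("pics/s1c.png",S)
```

```text
11.0917 0.02204480686069914 [ 0.53620248 -0.2692944   0.09079672] [-0.18130998 -0.51891882 -0.14450079]
(255, 0, 255) [630. 411.]
(255, 0, 255) [357. 327.]
(255, 0, 255) [265. 370.]
(255, 0, 255) [543. 460.]
(0, 255, 0) [347. 132.]
(0, 255, 255) [340. 238.]
```

View pics/s1c.png

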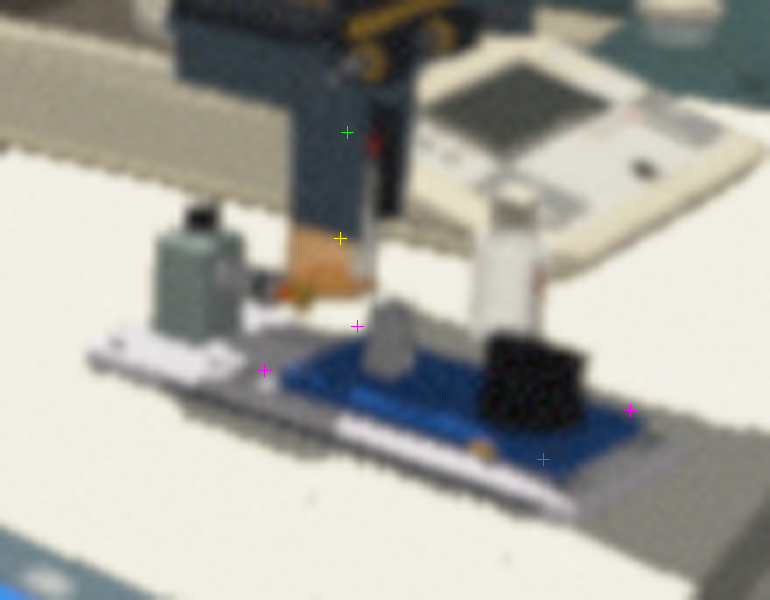

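Run:
```python
from h import *
b=np.array([.53620,-.26929,0]); f=lambda x,y,z:(project("side",[st(x,y,z,o=b)])[0]-[310,115]+.5)*[7,6.6666]
for x in (-.016,.016):
    for y in (.0245,.011,-.011,-.0245): print(x,y,f(x,y,.0908).round())
print("cap side -x",f(-.009,0,.131).round(),f(-.009,0,.127).round())
S=cv2.imread("pics/s1side.png")[115:155,340:380]; cv2.imwrite("pics/s1d.png",cv2.resize(S,(600,600),interpolation=cv2.INTER_NEAREST))
```

```text
-0.016 0.0245 [339. 247.]
-0.016 0.011 [357. 239.]
-0.016 -0.011 [386. 226.]
-0.016 -0.0245 [404. 219.]
0.016 0.0245 [278. 229.]
0.016 0.011 [297. 222.]
0.016 -0.011 [326. 209.]
0.016 -0.0245 [344. 202.]
cap side -x [364. 145.] [363. 153.]
```

View pics/s1d.png

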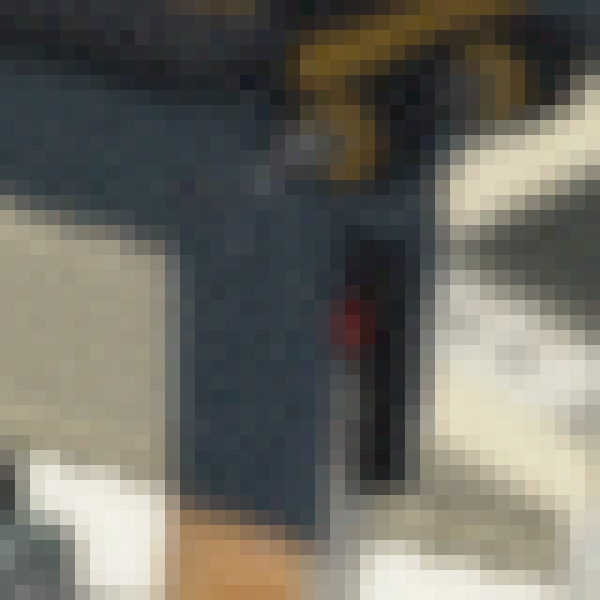

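```bash
cat > fit.py <<'E'
from h import *
from scipy.optimize import minimize
Z=8
def target(c,f,roi):
    im=cv2.imread(f); h=cv2.cvtColor(im,cv2.COLOR_BGR2HSV).astype(int); x0,y0,x1,y1=roi
    big=cv2.resize(im[y0:y1,x0:x1],None,fx=Z,fy=Z,interpolation=cv2.INTER_LINEAR); h=cv2.cvtColor(big,cv2.COLOR_BGR2HSV).astype(int)
    m=((abs(h[...,0]-111)<14)&(h[...,1]>115)).astype(np.uint8); m=cv2.morphologyEx(m,cv2.MORPH_OPEN,np.ones((9,9)))
    n,l,s,_=cv2.connectedComponentsWithStats(m); m=(l==1+np.argmax(s[1:,4])).astype(np.uint8)
    hu=cv2.convexHull(np.argwhere(m)[:,::-1].astype(np.int32)); o=np.zeros_like(m); cv2.fillConvexPoly(o,hu,1); return o
def model(c,p,roi,shape):
    P=[st(x,y,z,o=p[:2],yaw=p[2]) for x in (p[3],p[4]) for y in (-.035,.035) for z in (.014,.026)]
    q=(project(c,P)-roi[:2]+.5)*Z; o=np.zeros(shape,np.uint8); cv2.fillConvexPoly(o,np.round(cv2.convexHull(q.astype(np.float32))*16).astype(np.int32),1,cv2.LINE_8,4); return o
ts={"top":(390,180,445,255),"side":(335,150,415,200)}
p0=np.array([*O,YAW,-.037,.107])
def run(cams):
    T={c:target(c,f"pics/{c}0.png",ts[c]) for c in cams}
    cost=lambda d:sum(float((T[c]!=model(c,p0+d*[.002,.002,.02,.002,.002],ts[c],T[c].shape)).sum()) for c in cams)
    r=minimize(cost,np.zeros(5),method="Nelder-Mead",options=dict(initial_simplex=np.vstack([np.zeros(5),2*np.eye(5)]),maxiter=1500))
    p=p0+r.x*[.002,.002,.02,.002,.002]; print(cams,p.round(4),"mid",st((p[3]+p[4])/2,0,0,o=p[:2],yaw=p[2]).round(4),np.rad2deg(p[2]).round(2),"len",(p[4]-p[3]).round(4),r.fun/Z/Z,[int(t.sum()/64) for t in T.values()])
run(["top"]);run(["side"]);run(["top","side"])
E
python3 fit.py
```

```text
['top'] [ 0.4408 -0.2491 -0.2003 -0.0351  0.107 ] mid [ 0.476  -0.2563  0.    ] -11.48 len 0.1421 115.765625 [1132]
['side'] [ 0.4371 -0.2536 -0.2323 -0.031   0.1021] mid [ 0.4717 -0.2618  0.    ] -13.31 len 0.1331 125.75 [471]
['top', 'side'] [ 0.4367 -0.2498 -0.2241 -0.0304  0.1073] mid [ 0.4742 -0.2584  0.    ] -12.84 len 0.1377 274.640625 [1132, 471]
```

```bash
cat >> h.py <<'E'
M=np.array([[np.cos(YAW),np.sin(YAW),0],[-np.sin(YAW),np.cos(YAW),0],[0,0,1]])  # world->stage axes
def rd(tag=""):
    t=sensors.read_state(); p=M@(np.array(t["tcp_pos"])-[*O,0]); F=M@np.array(t["force"])
    print(tag,"t %.2f"%t["clock"],"p(mm)",(p*1e3).round(2),"F",F.round(2),"Tz %.3f"%t["torque"][2],"op %.4f g %.1f"%(t["opening"],t["gripper_force"])); return p,F,t
E
python3 - <<'E'
from h import *
Y=-.0012
arm.move_linear(st(.093,Y,.090),speed=.05); rd("above")
arm.move_linear(st(.093,Y,.037),speed=.08)
print(arm.move_linear(st(.093,Y,.0338),speed=.02,stop_force=2)); p,F0,_=rd("low")
print(arm.move_linear(st(.078,Y,p[2]),speed=.01,stop_force=2)); p,F,_=rd("back"); print((F-F0).round(2))
arm.hold(.3); p,F,_=rd("held"); print((F-F0).round(2))
E
```

```text
above t 11.44 p(mm) [93.04 -1.35 90.41] F [-0.99  0.62  0.48] Tz 0.033 op 0.0221 g 8.0
False
low t 12.57 p(mm) [93.05 -1.24 33.92] F [-0.06  0.15 -0.44] Tz -0.009 op 0.0224 g 8.0
True
back t 13.39 p(mm) [86.02 -1.17 33.78] F [2.25 0.12 1.37] Tz -0.016 op 0.0223 g 8.0
[ 2.31 -0.03  1.81]
held t 13.69 p(mm) [85.93 -1.1  33.56] F [3.01 0.78 1.43] Tz -0.015 op 0.0221 g 8.0
[3.07 0.62 1.87]
```

Run:
```python
from h import *
p,F,_=rd()
print(arm.move_linear(st(p[0],p[1],.032),speed=.01,stop_force=1.5)); p,F,_=rd("down")
claw.move_gripper(.040); p,F,_=rd("open"); arm.hold(.2)
arm.move_linear(st(p[0],p[1],.16),speed=.15); rd("up")
arm.goto(st(-.09,.06,.24),pose(np.pi/2+YAW)); rd("away")
for c in ("side","top"): cv2.imwrite(f"pics/s2{c}.png",optics.snapshot(c)[:,:,::-1])
a=cv2.resize(cv2.imread("pics/s2side.png")[130:200,315:410],(400,295),interpolation=cv2.INTER_CUBIC)
b=cv2.resize(cv2.imread("pics/s2top.png")[150:250,385:445],(354,590),interpolation=cv2.INTER_CUBIC)
o=np.zeros((590,760,3),np.uint8); o[:295,:400]=a; o[:,404:758]=b; cv2.imwrite("pics/s2.png",o)
```

```text
t 13.69 p(mm) [85.93 -1.1  33.56] F [3.01 0.78 1.43] Tz -0.015 op 0.0221 g 8.0
True
down t 13.90 p(mm) [86.1  -1.13 32.41] F [-0.48 -0.15  4.47] Tz 0.016 op 0.0219 g 8.0
open t 14.38 p(mm) [86.34 -1.11 32.43] F [ 0.93 -0.06 -0.67] Tz -0.023 op 0.0401 g 0.0
up t 15.58 p(mm) [ 85.8   -0.96 159.14] F [-0.19 -0.53 -0.1 ] Tz -0.027 op 0.0398 g 0.0
away t 16.41 p(mm) [-89.17  59.73 239.88] F [0.69 0.16 0.  ] Tz 0.014 op 0.0398 g 0.0
```

View pics/s2.png

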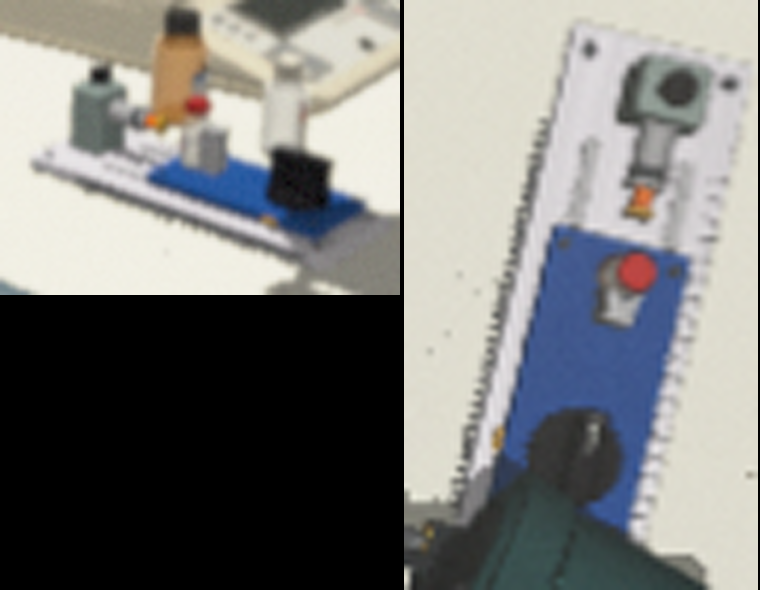

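The vial stands upright against the vee (red cap at (637,272) in the right panel, tip at (640,205)). Now I centre the gripper on the knob gently, along the bar first and then across it.

```bash
cat >> h.py <<'E'
def centre(axis,x,y,z,width,open_,f=3):
    """close gently, shift towards the free finger until both touch; returns stage x,y of the centre"""
    for i in range(4):
        claw.move_gripper(open_); _,F0,_=rd("  free")
        claw.move_gripper(width-.006,f_grip=f); arm.hold(.15); p,F,t=rd("  shut"); d=(F-F0)[axis]; e=(t["opening"]-width)/2
        print("   dF",d.round(2),"excess mm",round(e*1e3,2))
        if e<.0005 and abs(d)<1.2: break
        s=np.sign(d)*max(min(e,.004),.0003); x,y=(x+s,y) if axis==0 else (x,y+s)
        claw.move_gripper(open_); arm.move_linear(st(x,y,z),speed=.02)
    return x,y
E
python3 - <<'E'
from h import *
T=cv2.imread("pics/s2top.png"); h=cv2.cvtColor(T,cv2.COLOR_BGR2HSV).astype(int)
m=((h[...,0]<8)|(h[...,0]>172))&(h[...,1]>120)&(h[...,2]>70); m[:180]=0;m[215:]=0;m[:,:400]=0;m[:,445:]=0
c,s=cen(m); A=M@(plane("top",[c],.077)[0]-[*O,0]); B=M@(plane("top",[[424.0,186.5]],.048)[0]-[*O,0]); print("cap",A,"tip",B,"gap mm",(B[0]-A[0]-.011)*1e3)
q=pose(YAW); claw.move_gripper(.070)
arm.goto(st(-.004,-.0011,.13),q)
arm.move_linear(st(-.004,-.0011,.040),speed=.1)
print(centre(0,-.004,-.0011,.040,.046,.062))
E
```

```text
cap [ 0.08877681 -0.00052716  0.077     ] tip [ 0.11674839 -0.00040033  0.048     ] gap mm 16.971586093338303
  free t 19.89 p(mm) [-3.91 -1.12 40.22] F [ 1.25 -0.71 -0.65] Tz -0.049 op 0.0622 g 0.0
  shut t 20.46 p(mm) [-4.46 -1.   39.88] F [-4.15 -0.48  4.91] Tz -0.012 op 0.0463 g 3.0
   dF -5.39 excess mm 0.14
  free t 21.38 p(mm) [-4.3  -1.08 39.99] F [-1.13 -0.16 -1.63] Tz -0.029 op 0.0621 g 0.0
  shut t 21.93 p(mm) [-4.48 -1.06 39.98] F [-2.41  0.42  1.74] Tz 0.017 op 0.0460 g 3.0
   dF -1.28 excess mm 0.01
  free t 22.86 p(mm) [-4.61 -1.1  39.99] F [ 0.26 -0.46  0.17] Tz -0.017 op 0.0622 g 0.0
  shut t 23.40 p(mm) [-4.54 -1.12 40.01] F [ 1.61  0.1  -0.52] Tz -0.047 op 0.0460 g 3.0
   dF 1.34 excess mm -0.02
  free t 24.32 p(mm) [-4.31 -1.1  40.  ] F [1.26 0.34 0.15] Tz -0.021 op 0.0620 g 0.0
  shut t 24.88 p(mm) [-4.47 -1.09 39.99] F [-3.83 -0.25  1.89] Tz 0.009 op 0.0461 g 3.0
   dF -5.09 excess mm 0.07
(np.float64(-0.0046), -0.0011)
```

Run:
```python
from h import *
X,Y=-.0045,-.0011
claw.move_gripper(.062); arm.move_linear(st(X,Y,.09),speed=.15)
claw.move_gripper(.036)
arm.goto(st(X,Y,.09),pose(np.pi/2+YAW)); rd()
arm.move_linear(st(X,Y,.0355),speed=.1)
print(centre(1,X,Y,.0355,.014,.026))
```

```text
t 28.27 p(mm) [-4.5  -1.13 90.02] F [ 0.21 -0.03  1.09] Tz -0.009 op 0.0363 g 0.0
  free t 29.34 p(mm) [-4.33 -1.16 35.81] F [ 0.2  -0.64 -0.55] Tz 0.031 op 0.0259 g 0.0
  shut t 29.88 p(mm) [-4.49 -0.74 35.55] F [0.89 5.75 3.42] Tz -0.046 op 0.0141 g 3.0
   dF 6.38 excess mm 0.07
  free t 30.75 p(mm) [-4.52 -0.8  35.49] F [ 0.44  0.46 -0.09] Tz -0.025 op 0.0256 g 0.0
  shut t 31.25 p(mm) [-4.5  -0.68 35.51] F [0.55 4.   0.66] Tz -0.050 op 0.0143 g 3.0
   dF 3.54 excess mm 0.13
  free t 32.12 p(mm) [-4.5  -0.51 35.5 ] F [ 0.36 -0.43  0.38] Tz 0.012 op 0.0259 g 0.0
  shut t 32.62 p(mm) [-4.51 -0.55 35.49] F [ 0.22 -1.18  0.11] Tz -0.038 op 0.0141 g 3.0
   dF -0.75 excess mm 0.05
(-0.0045, np.float64(-0.0005000000000000002))
```

```bash
cat >> h.py <<'E'
KX,KY,KZ=-.0045,-.0005,.0355
def turn(th,speed=.005):
    arm.move_linear(st(KX+.01*th,KY,KZ),rotation=pose(np.pi/2+YAW-th),speed=speed)
    return rd("th %.2f"%th)
E
python3 - <<'E'
from h import *
claw.move_gripper(.008,f_grip=40); arm.hold(.1); rd("grip")
for th in (.15,.3,.45,.6): turn(th,.004)
E
```

```text
grip t 32.93 p(mm) [-4.5  -0.53 35.5 ] F [-0.13 -1.67 -0.08] Tz -0.317 op 0.0139 g 40.0
th 0.15 t 33.46 p(mm) [-3.02 -0.53 35.5 ] F [ 0.01 -2.15 -0.32] Tz -0.228 op 0.0137 g 40.0
th 0.30 t 33.98 p(mm) [-1.51 -0.53 35.5 ] F [-0.16 -2.52  0.36] Tz -0.250 op 0.0135 g 40.0
th 0.45 t 34.51 p(mm) [ 1.000e-02 -5.200e-01  3.551e+01] F [-0.89 -2.68 -0.07] Tz -0.296 op 0.0141 g 40.0
th 0.60 t 35.03 p(mm) [ 1.47 -0.52 35.49] F [-0.73 -3.55  0.83] Tz -0.297 op 0.0134 g 40.0
```

```bash
cat >> h.py <<'E'
def avg(n=10):
    L=[]
    for _ in range(n):
        arm.hold(.02); t=sensors.read_state(); L.append([*(M@np.array(t["force"])),t["torque"][2]])
    return np.mean(L,0),t["clock"]
def capside(name):
    S=optics.snapshot("side")[:,:,::-1]; cv2.imwrite(name,S); h=cv2.cvtColor(S,cv2.COLOR_BGR2HSV).astype(int)
    w=(((h[...,0]<8)|(h[...,0]>172))*np.clip(h[...,1]-90,0,None)).astype(float); w[:140]=0;w[175:]=0;w[:,:335]=0;w[:,375:]=0
    v,u=np.mgrid[:400,:640]; return np.array([(w*u).sum(),(w*v).sum()])/w.sum()
E
python3 - <<'E'
from h import *
h=cv2.cvtColor(cv2.imread("pics/s2side.png"),cv2.COLOR_BGR2HSV)
import cell
print("cap .6",capside("pics/t06.png"))
for th in (.9,1.2):
    turn(th,.006); a,c=avg(8); print(a.round(3),c)
print("cap 1.2",capside("pics/t12.png"))
q=lambda x:project("side",[st(x,0,.07)])[0]; print("px per 6mm",q(.096)-q(.09))
c=[cv2.resize(cv2.imread(f)[130:190,325:400],(400,320),interpolation=cv2.INTER_CUBIC) for f in ("pics/s2side.png","pics/t12.png")]
cv2.imwrite("pics/t12c.png",np.hstack(c))
E
```

```text
cap .6 [360.04414587 153.90850928]
th 0.90 t 35.73 p(mm) [ 4.52 -0.55 35.5 ] F [-0.59 -4.21  0.27] Tz -0.287 op 0.0138 g 40.0
[-0.924 -4.075  0.047 -0.242] 35.8667
th 1.20 t 36.52 p(mm) [ 7.47 -0.53 35.5 ] F [-0.93 -5.65 -1.1 ] Tz -0.265 op 0.0143 g 40.0
[-1.082 -4.687 -0.178 -0.241] 36.65
cap 1.2 [358.01726845 153.59340659]
px per 6mm [-1.60242551 -0.49328212]
```

View pics/t12c.png

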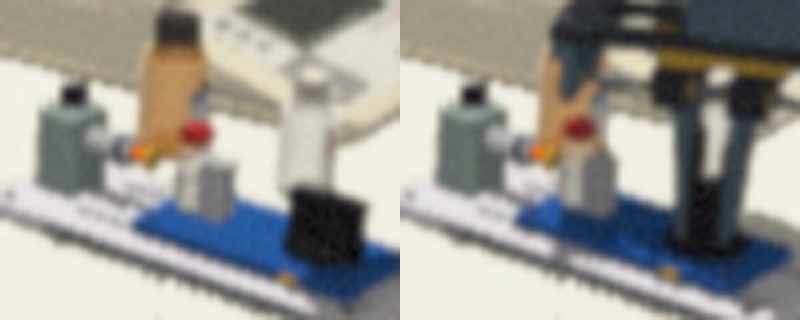

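```bash
cat > step.py <<'E'
from h import *
import h,sys
h.KY=float(sys.argv[1])
for th in map(float,sys.argv[2:]):
    arm.move_linear(st(KX+.01*th,h.KY,KZ),rotation=pose(np.pi/2+YAW-th),speed=.005)
    a,c=avg(14); print("th %.2f"%th,"t %.2f KY %.5f"%(c,h.KY),a.round(3),"N~ %.1f"%((-a[3]-.25)/.01-a[0]),capside("pics/th%03d.png"%(th*100)).round(2))
    h.KY+=float(np.clip(a[1]/10*.001*.6,-.0002,.0002))
print(h.KY)
E
python3 step.py -.0008 1.3 1.4 1.5 1.6 1.7 1.8
```

```text
th 1.30 t 37.29 KY -0.00080 [-0.085  0.488  0.972 -0.198] N~ -5.1 [357.88 153.5 ]
th 1.40 t 37.92 KY -0.00077 [ 0.274  2.017  1.154 -0.211] N~ -4.2 [357.61 153.44]
th 1.50 t 38.56 KY -0.00065 [-0.145  1.125  1.044 -0.208] N~ -4.1 [357.14 153.4 ]
th 1.60 t 39.19 KY -0.00058 [-0.382 -0.862  0.455 -0.217] N~ -2.9 [356.91 153.42]
th 1.70 t 39.83 KY -0.00063 [-0.613 -1.194  0.567 -0.204] N~ -4.0 [356.77 153.38]
th 1.80 t 40.46 KY -0.00071 [-0.431 -0.173  0.985 -0.214] N~ -3.1 [356.58 153.28]
-0.000715922393049085
```

```bash
python3 step.py -.00072 1.9 2.0
python3 - <<'E'
from h import *
import glob
fs=["pics/s2side.png","pics/t06.png","pics/t12.png"]+sorted(glob.glob("pics/th*.png"))
v,u=np.mgrid[:400,:640]
for f in fs:
    h=cv2.cvtColor(cv2.imread(f),cv2.COLOR_BGR2HSV).astype(int)
    w=((abs(h[...,0]-14)<8)*np.clip(h[...,1]-170,0,None)).astype(float); w[:150]=0;w[165:]=0;w[:,:345]=0;w[:,356:]=0
    print(f,w.sum(),((w*u).sum()/max(w.sum(),1)).round(2),((w*v).sum()/max(w.sum(),1)).round(2))
fs=[fs[2],fs[-3],fs[-1]]
cv2.imwrite("pics/tip.png",np.hstack([cv2.resize(cv2.imread(f)[142:172,338:366],(252,270),interpolation=cv2.INTER_CUBIC) for f in fs]))
E
```

```text
th 1.90 t 41.09 KY -0.00072 [-0.47   0.734  1.269 -0.195] N~ -5.1 [356.33 153.09]
th 2.00 t 41.73 KY -0.00068 [-0.802  0.284  1.377 -0.177] N~ -6.5 [356.18 152.92]
-0.0006588732707984078
pics/s2side.png 160.0 351.28 158.38
pics/t06.png 164.0 351.12 158.35
pics/t12.png 160.0 351.14 158.26
pics/th130.png 153.0 351.05 158.33
pics/th140.png 145.0 350.9 158.3
pics/th150.png 152.0 350.99 158.35
pics/th160.png 136.0 350.83 158.3
pics/th170.png 131.0 350.82 158.29
pics/th180.png 106.0 350.7 158.24
pics/th190.png 106.0 350.61 158.23
pics/th200.png 80.0 350.54 158.25
```

View pics/tip.png

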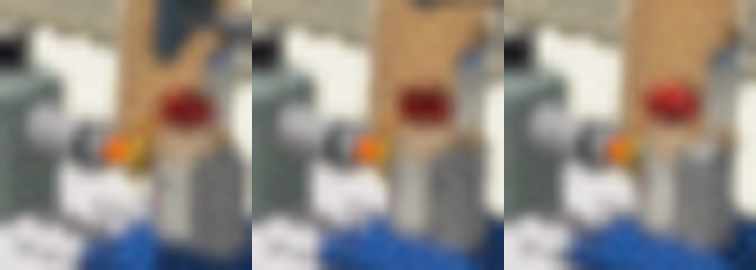

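```bash
python3 step.py -.00066 2.1
python3 - <<'E'
from h import *
th=2.1; claw.move_gripper(.030); rd("open")
arm.move_linear(st(KX+.01*th,-.0007,.12),speed=.15)
arm.goto(st(-.10,.08,.24),pose(np.pi/2+YAW-1.2)); rd("away")
for c in ("side","top"):
    ims=[optics.snapshot(c) for _ in range(4)]; cv2.imwrite(f"pics/s3{c}.png",np.mean(ims,0).round().astype(np.uint8)[:,:,::-1])
def crop(f,x,y,w,hh,W,H): return cv2.resize(cv2.imread(f)[y:y+hh,x:x+w],(W,H),interpolation=cv2.INTER_CUBIC)
a=np.hstack([crop(f"pics/{f}top.png",405,160,40,50,320,400) for f in ("s2","s3")])
b=np.hstack([crop(f"pics/{f}side.png",330,140,40,25,320,200) for f in ("s2","s3")])
cv2.imwrite("pics/s3.png",np.vstack([a,b]))
E
```

```text
th 2.10 t 42.36 KY -0.00066 [-1.303 -0.224  1.197 -0.168] N~ -6.9 [356.05 152.7 ]
-0.0006734390781468487
open t 42.87 p(mm) [16.52 -0.66 35.5 ] F [ 0.03 -0.09  0.35] Tz 0.041 op 0.0300 g 0.0
away t 44.38 p(mm) [-99.74  79.87 239.34] F [-0.48  0.59  0.4 ] Tz -0.015 op 0.0297 g 0.0
```

View pics/s3.png

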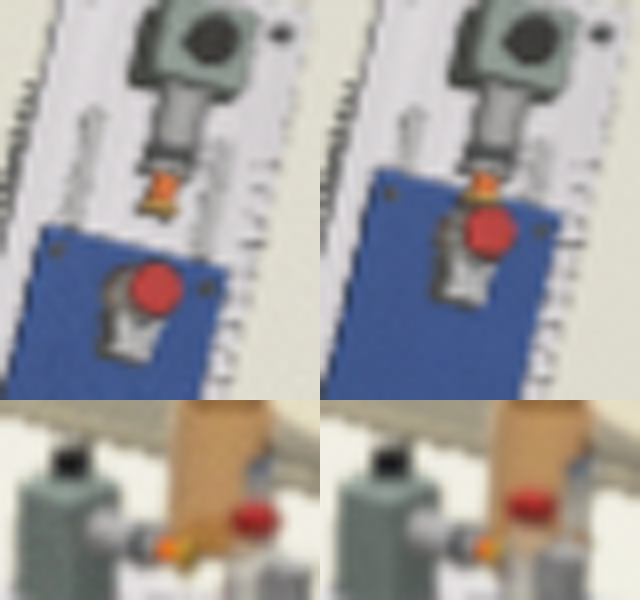

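Run:
```python
from h import *
from scipy.ndimage import map_coordinates
xs=np.arange(.104,.146,.002)
for c in ("top","side"):
  print(c); R_=[]
  for f in ("s2","s3"):
    im=cv2.imread(f"pics/{f}{c}.png").astype(float)
    z=.055 if c=="top" else .048
    y0=-.0005
    L=np.mean([[map_coordinates(im[...,k],project(c,[st(x,y0+d,z) for x in xs]).T[::-1],order=1) for k in (2,1,0)] for d in (-.003,0,.003)],0); R_.append(L)
  for i,x in enumerate(xs): print(round(x*1e3),R_[0][:,i].astype(int),R_[1][:,i].astype(int))
```

```text
top
104 [141 149 174] [128  81  77]
106 [197 196 202] [153  73  69]
108 [214 210 213] [164  70  66]
110 [213 210 212] [169  68  65]
112 [205 202 203] [172  69  66]
114 [176 172 172] [173  71  68]
116 [142 130 117] [159  70  67]
118 [139 115  80] [143  70  64]
120 [169 132  83] [122  82  63]
122 [181 125  83] [142 108  70]
124 [190 119  84] [177 130  80]
126 [194 119  81] [187 120  77]
128 [185 115  78] [183 114  78]
130 [167 113  84] [166 112  83]
132 [143 121 108] [143 121 108]
134 [138 132 128] [137 131 127]
136 [117 117 116] [116 116 115]
138 [87 88 87] [87 88 87]
140 [96 96 96] [95 95 95]
142 [121 120 120] [119 119 118]
144 [149 148 147] [149 147 147]
side
104 [211 204 183] [165 157 146]
106 [193 183 159] [168 159 147]
108 [172 158 127] [166 156 143]
110 [153 133  93] [159 147 133]
112 [146 120  70] [151 138 120]
114 [153 119  61] [145 129 105]
116 [166 124  59] [147 126  92]
118 [182 127  59] [157 126  79]
120 [192 123  57] [169 127  70]
122 [198 117  55] [180 123  62]
124 [193 111  56] [182 117  60]
126 [181 109  65] [176 113  67]
128 [165 112  82] [163 113  83]
130 [149 118 101] [147 117 102]
132 [133 119 112] [132 118 111]
134 [118 115 112] [117 114 111]
136 [107 106 106] [106 105 105]
138 [102 102 103] [101 102 103]
140 [107 108 109] [109 109 110]
142 [120 121 121] [123 122 123]
144 [135 135 135] [137 137 137]
```

The top picture's profiles put the brass tip about 4 mm in (before 120.5, after 124.3 mm). That agrees with the measured 17 mm gap and 21 mm of feed. It works out to about 6 N, well inside the window, and the post's profile did not shift. I am handing the job in.

Run:
```python
from h import *
print(order.job_done()); rd()
```

```text
the job is handed in; nothing more can be done
None
the job is handed in; nothing more can be done
```

The job is handed in, but no verdict came back: the red vial stands upright against the vee, and the knob was turned about 2.1 rad and let go. From the pictures I estimate the probe tip is pressed in about 4 mm (about 6 N). The stage had not visibly shifted, and the robot never went near the other vials and bottles with anything but clearance.

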